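# Load the busking amp and raise its pull handle

### The arm

A 7-joint arm with a two-finger parallel gripper is mounted at the origin on a cart in front of the work surface, level with it; the furniture and walls round the work are solid. World frame = base frame: x ahead of the robot, y to its left, z up, the work surface at z = 0. Lengths are in m, angles in rad, forces in N, time in s.
With the tool pointing down it reaches from about 0.4 to 0.85 m from the base axis. Payload 6.9 kg.
Tool frame: the origin (TCP) lies midway between the tips of the shut fingers; the grasp point (between the pads) lies behind it (ctrl.pinch_z is the z of the grasp point in the tool frame, in m); z points along the fingers, y is the line along which they close (so a half turn about z gives the same grasp; the last joint's range is limited). The gripper opens to 85 mm and grips with 20 to 120 N. Pads are 22 mm wide; open, the fingers measure 114 mm over their backs; the gripper's body (76 mm by 85 mm) begins 54 mm behind the grasp point. The pads swing forward as they close: fully open they stand 13 mm farther back than shut.
Start: joints at [-0.996, 0.507, -0.238, 1.5, 0.126, 1.149, -0.155], TCP at [0.283, 0.557, 0.231] pointing down, gripper open.
Joint ranges: [-3.08, 3.08], [-0.24, 2.05], [-1.43, 1.35], [0, 2.5], [-1.52, 4.66], [0.17, 1.96], [-2.89, 2.89]. Speed limits (rad/s): [2.39, 2.39, 3.14, 3.14, 3.14, 3.14, 3.14].

### API

Orientations are given as a unit quaternion [w, x, y, z].
In Python, from station import ctrl, get_state, vision, ticket, models gives the robot as it stands. Calls block until the motion is done:
- ctrl.movep(position, orientation): joint-space move of the TCP to a pose.
- ctrl.movel(position, frame=None, max_speed=0.15): straight line of the TCP; frame=None keeps the orientation; max_speed is the mean speed in m/s.
- ctrl.set_joints(angles): joint-space move.
- ctrl.ungrasp() and ctrl.close_gripper(force=None): open the fingers fully, or close them until they stop; force is the grip in N (None keeps the last).
- ctrl.pause(seconds).
- ctrl.ik(position, orientation): joint angles nearest the present ones, or None.
- get_state(): the state.
- vision.grab_frame(name): name is "scene" or "top" or "wrist"; returns (picture, depth): 400x640x3 uint8, blue, green, red; 400x640 float32, m along the optical axis (not along the pixel's ray), 0 where there is no reading.
- vision.camera_info(name): a dict with "mtx" (3x3 intrinsics, pixels), "R" (3x3) and "t" (3): a world point X has camera coordinates R X + t; the wrist camera has in their place "hand_eye" (4x4, takes a point from camera to tool coordinates, whose origin is the TCP and whose axes are the flange's). Camera axes: x right, y down, z forward; pixel columns grow to the right and rows downward; lengths in m; the calibration is good to about 2 mm. A picture is of the moment at which its call begins: read the wrist's pose just before it. camera_info takes no time and is no camera call.
A pose or a line that the arm cannot do raises ctrl.Unreachable and nothing moves.
- ticket.close_job(): hands the job in; it is judged then, once.
Trained networks look in the newest picture that a camera, given by its name, has taken for a name from the list of things; names that differ only in an ending like _2 or _b are one class to them, and where a whole thing is asked for, a point or a joint stands for the part that bears it (a point fixed in the world has none). Each returns a list of dicts, best first, with "p" (0 to 1); they miss things now and then, are a little off and sometimes report something else, mostly with a low value. They report only what shows in the picture. A call takes as long as a camera call.
- models.recognise(camera, target): "point" ([column, row] in pixels, amid what is visible of it).
- models.masks_of(camera, target): "mask" (400x640 bool, what is visible of it) and "point" ([column, row] in pixels, amid what is visible of it).
The state is a dict: "time": time; "qpos": joint angles; "qd": joint speeds; "tau": joint torques, N m; "tcp_pos": TCP position; "eef_rot": TCP orientation; "contact_force": force on the tool from outside, world axes, zero at the start; "wrist_torque": the same for the moment, N m; "width": finger opening in m; "gripper_force": force on a finger pad.
Only numpy, scipy, OpenCV 4.12 (cv2) and the standard library are available. Lean on these libraries where they do the work, as an engineer would, in place of code of your own. Each camera call takes 0.05 s, during which the arm holds its last target. There are 200 camera calls.

### The job

Get the small amplifier ready to roll out: lay the 9-volt block battery inside its open front battery tray, push the tray fully shut, and then squeeze the paddle in the pull handle's grip and draw the handle up, past its first stop, to its second stop, which is all the way up. Finish while still holding the grip squeezed at full height; do not let go of it. Leave the other things on the worktop where they are.

Things in the scene. Friction and masses are not known exactly. Their poses are not given: they have to be found in the camera images.
- cell_center (a point): Centre of the loose rectangular 9-volt block battery, 26 mm (its x) by 49 mm (its y, the long way) by 17 mm high (its z), about 45 g. It lies flat on the worktop right of the amplifier at varying yaw; take it across the 26 mm width. This point is 8.5 mm above its underside.
- amp: The amplifier: a grey box with a cloth grille low on its front, 150 mm deep (x), 200 mm wide (y), top at z = 125 mm (five flat controls near the front edge of the top rise 5 mm more). It does not move when pushed. Origin: centre of its underside, on the worktop; its front looks along its own -x, roughly towards the robot; z up.
- tray (a joint): How far the battery tray in the upper front of the amplifier is out, in m: 0 = fully shut (the front plate's inner side against the amplifier's front), 0.075 = fully open. It starts 0.068 to 0.075 out, slides along the amplifier's x, and stays where it is left (friction about 1.2 N).
- tray_floor (a point): Centre of the tray's inner floor (moves with the tray; axes as the amplifier's), 81 mm above the worktop. The inside is 72 mm along x by 114 mm along y; its side walls stand 27 mm above the floor and its front plate 36.5 mm. Clear height in the closed amplifier: 35 mm. With the tray out, all but a few mm of the inside is open from above.
- tray_front (a point): Centre of the outer face of the tray's front plate (moves with the tray), 96.5 mm above the worktop; the plate is 132 mm wide (y), 42 mm high and 6 mm thick. Push it along the amplifier's +x to shut the tray; the thin strip near its upper edge is decoration.
- grip_center (a point): Centre of the pull handle's grip (moves with it; axes as amp), 160 mm above the worktop when down. Black bar 116 mm long (y), 24 thick (x), 26 high, 22 mm free under it, on two posts 90 mm apart. Mid front a metal paddle, 44 wide (y), 18 high, stands 7 mm proud: 31 mm thick together, 25 squeezed; the point is half-way through the 31. Gripped there from above across x, the paddle is squeezed in.
- grip: The grip bar described under grip_center with its paddle, as a body. Its origin is not on the bar: it is the amplifier's origin raised by the handle's extension.
- squeeze (a joint): How far the paddle is pressed into the grip, in m: 0 = out, 0.006 = fully in. A spring resists with about 2 N at first and 6.5 N fully in. While it is out, the lock holds the handle at the nearest stop (1.5 mm of play); pressed 4 mm or more, the handle slides free.
- mast (a joint): How far the pull handle is drawn up, in m: 0 = down (start), first stop 0.050, second stop 0.100, which is also its hard upper end. It slides straight up; it weighs about 0.17 kg, has about 0.6 N of friction, and sinks again if let go between stops.
- dish: A thing to leave alone: round steel parts dish, 72 mm across, 16 mm high, right of the amplifier. Origin: centre of its underside.
- aa_cell: A thing to leave alone: cylindrical AA cell standing on end, 15 mm across, 50 mm high, near the front edge of the worktop. Origin: centre of its underside.
- hex_keys: A thing to leave alone: folding hex-key set, 24x92x17 mm, near the front right. Origin: centre of its underside.
- tape: A thing to leave alone: roll of tape lying flat, 62 mm across, 19 mm high, left of the amplifier. Origin: centre of its underside.
- string_box: A thing to leave alone: flat square string pack, 84x76x10 mm, left of the amplifier. Origin: centre of its underside.
- tuner: A thing to leave alone: clip-on tuner, 33x54x30 mm, left behind the amplifier. Origin: centre of its underside.

How it is judged:
On the way, in this order (a step that is already met when the one before it is completed fails the run):
1. the battery lies inside the open tray (x of cell_center in the frame of tray_floor between -0.036 and 0.036 m and y of cell_center in the frame of tray_floor between -0.057 and 0.057 m and z of cell_center in the frame of tray_floor between 0.002 and 0.019 m and value of joint tray above 0.03 m), for 0.2 s.
2. the tray is pushed fully shut with the battery in it, the handle still down (x of cell_center in the frame of tray_floor between -0.036 and 0.036 m and y of cell_center in the frame of tray_floor between -0.057 and 0.057 m and z of cell_center in the frame of tray_floor between 0.002 and 0.019 m and value of joint tray below 0.004 m and value of joint mast below 0.01 m), for 0.2 s.
3. the handle is drawn up to its second stop with the paddle squeezed (value of joint mast above 0.095 m and value of joint squeeze above 0.0035 m and contact force between the fingers and grip above 3 N), for 0.2 s.
At the end, for the whole second after the job is handed in: Battery inside the tray (centre under 19 mm above its floor), tray shut to within 4 mm, handle at rest within 5 mm of its second stop (100 mm), fingers on the grip with over 3 N and the paddle pressed in over 3.5 mm, so the hand and not the lock carries the handle (all of step 3 and x of cell_center in the frame of tray_floor between -0.036 and 0.036 m and y of cell_center in the frame of tray_floor between -0.057 and 0.057 m and z of cell_center in the frame of tray_floor between 0.002 and 0.019 m and value of joint tray below 0.004 m and velocity of joint mast between -0.01 and 0.01 m/s); the arm keeps its last pose, push and grip.
It fails at once if another thing on the worktop was shifted more than 30 mm (distance of any of dish, aa_cell, hex_keys, tape, string_box, tuner from where it was at the start of the episode above 0.03 m).
It also fails if it takes over 61 s, if anything falls off the work surface, if the arm or the gripper's body presses on something with over 40 N, if the wrist force passes 120 N, or if a joint passes its speed limit or range.

## Working session

There is one attempt and no reset: what is moved stays moved. The work goes in short steps, each a Python script; the robot and the scene stay as the last script left them, time stands still between calls to the robot, and variables do not carry over. Pictures are saved under pics/ and viewed, at most 10 in all, crops included, and the job is handed in when it is done.

```bash
mkdir -p pics; ls; cat > h.py <<'E'
import numpy as np, cv2
from station import ctrl, get_state, vision, ticket, models
from scipy.spatial.transform import Rotation as Ro
def cloud(name,depth):
    i=vision.camera_info(name);K=np.array(i["mtx"]);v,u=np.mgrid[0:400,0:640]
    P=np.stack([(u-K[0,2])/K[0,0]*depth,(v-K[1,2])/K[1,1]*depth,depth],-1)
    return (P-np.array(i["t"]).ravel())@np.array(i["R"])
def q(yaw):  # tool down, y axis (closing line) at angle: R=Rz(yaw)*Rx(pi)
    x,y,z,w=(Ro.from_euler('z',yaw)*Ro.from_euler('x',np.pi)).as_quat();return [w,x,y,z]
E
cat > a.py <<'E'
from h import *
for c in("scene","top"):
    im,d=vision.grab_frame(c);cv2.imwrite(f"pics/{c}0.png",im);W=cloud(c,d);np.save(f"pics/{c}W.npy",W)
    print(c,vision.camera_info(c)["t"])
    for n in("cell_center","amp","tray","grip","squeeze","dish","hex_keys","aa_cell","tape","tuner","string_box"):
        r=models.masks_of(c,n)
        for k in r[:2]:
            m=k["mask"]&(d>0);P=W[m]
            print(n,round(k["p"],2),np.round(k["point"]),m.sum(),np.median(P,0).round(3),np.percentile(P,3,0).round(3),np.percentile(P,97,0).round(3))
        if r and c=="top" : np.save(f"pics/m_{n}.npy",r[0]["mask"])
print(get_state()["time"],get_state()["eef_rot"],ctrl.pinch_z)
E
python3 a.py
```

```text
pics
scene [ 0.3702306  -0.27551501  1.23611336]
amp 0.85 [294. 213.] 7450 [0.613 0.172 0.124] [0.476 0.063 0.025] [0.71  0.27  0.173]
tray 0.88 [321. 183.] 1241 [0.498 0.111 0.083] [0.462 0.057 0.079] [0.544 0.178 0.117]
grip 0.69 [270. 214.] 610 [0.662 0.181 0.172] [0.64  0.129 0.157] [0.687 0.229 0.175]
squeeze 0.47 [274. 210.] 45 [0.646 0.174 0.168] [0.639 0.154 0.165] [0.655 0.19  0.171]
dish 0.64 [259. 169.] 333 [ 0.601 -0.091  0.003] [ 0.572 -0.116 -0.002] [ 0.631 -0.052  0.015]
hex_keys 0.45 [314. 123.] 169 [ 0.37  -0.15   0.011] [ 0.336 -0.178  0.003] [ 0.403 -0.125  0.018]
aa_cell 0.47 [328. 142.] 62 [ 0.385 -0.042  0.031] [ 0.376 -0.049  0.004] [ 0.39  -0.038  0.05 ]
tape 0.96 [349. 308.] 463 [0.596 0.417 0.018] [0.568 0.391 0.   ] [0.624 0.445 0.021]
tuner 0.76 [317. 325.] 260 [0.676 0.404 0.013] [0.652 0.385 0.001] [0.703 0.418 0.031]
tuner 0.24 [316. 184.] 1256 [0.498 0.111 0.083] [0.462 0.056 0.079] [0.543 0.178 0.117]
string_box 0.83 [391. 327.] 1273 [0.534 0.498 0.01 ] [0.492 0.458 0.007] [0.575 0.536 0.013]
top [0.19580755 0.54192625 1.0634233 ]
cell_center 0.56 [42
[... 895 characters left out ...]

aa_cell 0.6 [251. 194.] 219 [0.594 0.413 0.017] [0.568 0.387 0.002] [0.621 0.44  0.021]
tape 0.68 [246. 185.] 214 [0.6   0.414 0.017] [0.571 0.387 0.002] [0.624 0.441 0.021]
tape 0.29 [324. 157.] 63 [0.65  0.165 0.168] [0.641 0.148 0.148] [0.659 0.185 0.171]
tuner 0.69 [251. 162.] 137 [0.678 0.399 0.013] [ 0.653  0.381 -0.002] [0.702 0.415 0.031]
tuner 0.68 [340. 209.] 1110 [0.518 0.118 0.081] [0.468 0.063 0.077] [0.561 0.174 0.117]
string_box 0.94 [221. 210.] 615 [0.535 0.493 0.009] [0.493 0.454 0.004] [0.575 0.531 0.014]
string_box 0.37 [343. 207.] 1250 [0.517 0.117 0.081] [0.466 0.06  0.006] [0.563 0.176 0.118]
1.2 [-1.04573592e-05  2.32758460e-01  9.72534575e-01 -1.50234714e-05] -0.0187
```

```bash
python3 - <<'E'
import numpy as np,cv2
W=np.load("pics/topW.npy");S=np.load("pics/sceneW.npy")
m=np.load("pics/m_cell_center.npy")
def rect(P,n):
    r=cv2.minAreaRect((P[:,:2]*1000).astype(np.float32));print(n,len(P),r)
for n,w in(("top",W),("scene",S)):
    X,Y,Z=w[...,0],w[...,1],w[...,2]
    rect(w[(abs(X-.481)<.045)&(abs(Y+.121)<.045)&(Z>.012)&(Z<.03)],n+" cell")
    g=w[(abs(X-.665)<.05)&(abs(Y-.175)<.1)&(Z>.165)&(Z<.2)];rect(g,n+" grip")
    g=w[(abs(X-.665)<.05)&(abs(Y-.175)<.1)&(Z>.1705)&(Z<.2)];rect(g,n+" griptop");print(np.median(g[:,2]))
    rect(w[(abs(X-.62)<.15)&(abs(Y-.175)<.2)&(Z>.121)&(Z<.128)],n+" amptop")
    rect(w[(abs(X-.5)<.06)&(abs(Y-.12)<.1)&(Z>.078)&(Z<.084)],n+" floor")
    g=w[(X<.52)&(X>.4)&(abs(Y-.12)<.1)&(Z>.113)&(Z<.12)];rect(g,n+" plate top")
a=cv2.imread("pics/top0.png")[100:300,190:470];b=cv2.imread("pics/scene0.png")[90:340,190:440]
cv2.imwrite("pics/v1.png",np.hstack([cv2.resize(a,(420,300)),cv2.resize(b,(300,300))]))
E
```

```text
top cell 122 ((481.5670471191406, -120.59942626953125), (48.3370246887207, 25.901119232177734), 80.21611022949219)
top grip 390 ((660.6475830078125, 171.75355529785156), (32.170475006103516, 115.89655303955078), 19.651351928710938)
top griptop 273 ((662.2855224609375, 171.61355590820312), (27.60139274597168, 111.461181640625), 20.796464920043945)
0.17278815875733858
top amptop 2699 ((586.188232421875, 143.63404846191406), (227.52928161621094, 201.60630798339844), 20.23415756225586)
top floor 729 ((510.34893798828125, 129.27757263183594), (80.19601440429688, 154.5655517578125), 20.22344970703125)
top plate top 101 ((482.2955017089844, 133.89794921875), (175.6078338623047, 56.6063232421875), 85.57044219970703)
scene cell 101 ((479.33184814453125, -120.50543975830078), (48.27949523925781, 25.36528968811035), 79.50743865966797)
scene grip 552 ((659.384033203125, 174.8162841796875), (32.1259880065918, 115.66089630126953), 20.706403732299805)
scene griptop 413 ((661.8140869140625, 175.73751831054688), (25.781484603881836, 113.54653930664062), 20.733654022216797)
0.1729515741886971
scene amptop 3620 ((585.1669921875, 146.56329345703125), (228.94903564453125, 202.16343688964844), 20.477764129638672)
scene floor 690 ((503.8584899902344, 119.4159927368164), (57.01153564453125, 125.51502227783203), 21.26085662841797)
scene plate top 115 ((478.0447082519531, 106.27407836914062), (7.476879119873047, 130.632080078125), 20.147409439086914)
```

View pics/v1.png

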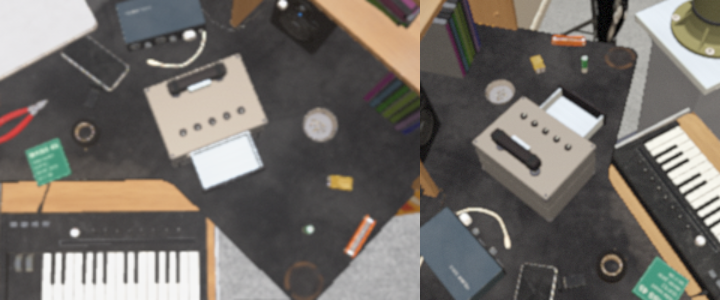

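```bash
cat >> h.py <<'E'
A=np.radians(20.4); ax=np.array([np.cos(A),np.sin(A)]); ay=np.array([-ax[1],ax[0]])
cell=np.array([.4805,-.1205]); plate=np.array([.4785,.1065]); floor=plate+.037*ax; grip=np.array([.660,.1735])
def p(xy,z): return [xy[0],xy[1],z]
E
python3 - <<'E'
from h import *
for n,P,y in(("pick",p(cell,.004),80),("place",p(floor,.098),20.4),("push0",p(plate-.04*ax,.083),20.4),("push1",p(plate+.06*ax,.083),20.4),("grip",p(grip,.141),110.4),("up",p(grip,.25),110.4)):
    for f in(0,180):
        j=ctrl.ik(P,q(np.radians(y+f)));print(n,f,None if j is None else np.round(j,2))
E
```

```text
pick 0 [ 0.12  0.63  0.11  2.1  -0.16  0.42  0.18]
pick 180 [ 0.52  0.67 -0.5   2.09  0.62  0.53  2.54]
place 0 [-0.51  0.53  0.35  1.94 -0.27  0.72 -1.21]
place 180 [-0.05  0.52 -0.33  1.93  0.24  0.73  1.4 ]
push0 0 [-0.49  0.46  0.32  2.14 -0.27  0.57 -1.19]
push0 180 [-0.05  0.45 -0.3   2.14  0.24  0.58  1.41]
push1 0 [-0.5   0.58  0.34  1.89 -0.29  0.72 -1.21]
push1 180 [-0.06  0.57 -0.33  1.89  0.26  0.73  1.38]
grip 0 [-0.28  0.66 -0.02  1.46  0.01  1.02  0.05]
grip 180 [ 0.11  0.76 -0.78  1.45  0.56  1.16  2.75]
up 0 [-0.28  0.58 -0.02  1.3   0.01  1.26  0.06]
up 180 [ 0.1   0.67 -0.77  1.29  0.46  1.36  2.84]
```

```bash
python3 - <<'E'
from h import *
Q=q(np.radians(80))
ctrl.movep(p(cell,.25),Q); ctrl.movel(p(cell,.14))
s=get_state();im,d=vision.grab_frame("wrist");cv2.imwrite("pics/w1.png",im)
i=vision.camera_info("wrist");K=np.array(i["mtx"]);H=np.array(i["hand_eye"])
v,u=np.mgrid[0:400,0:640];P=np.stack([(u-K[0,2])/K[0,0]*d,(v-K[1,2])/K[1,1]*d,d],-1)
w,x,y,z=s["eef_rot"];R=Ro.from_quat([x,y,z,w]).as_matrix()
W=(P@H[:3,:3].T+H[:3,3])@R.T+s["tcp_pos"]
g=W[(d>0)&(abs(W[...,0]-.48)<.06)&(abs(W[...,1]+.12)<.06)&(W[...,2]>.011)&(W[...,2]<.03)]
print(s["tcp_pos"],s["time"],len(g))
if len(g)>20: print(cv2.minAreaRect((g[:,:2]*1000).astype(np.float32)),np.median(g,0))
E
```

```text
[ 0.48099878 -0.1205914   0.1405975 ] 4.5833 1199
((481.0978088378906, -120.30459594726562), (48.058258056640625, 25.838581085205078), 80.88709259033203) [ 0.4813055  -0.11979613  0.01737823]
```

View pics/w1.png

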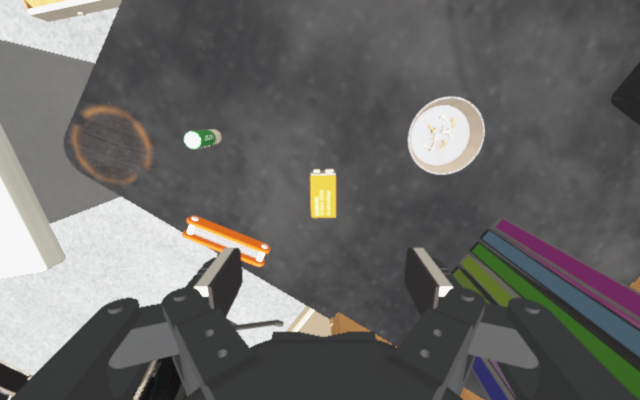

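The wrist picture shows the battery at (323,194), lined up between the fingers and clear of its neighbours. I'll pick it up now.

```bash
python3 - <<'E'
from h import *
ctrl.movel(p(cell,.005)); ctrl.close_gripper(30); s=get_state(); print(s["width"],s["gripper_force"],s["tcp_pos"])
ctrl.movel(p(cell,.2),max_speed=.12); ctrl.movep(p(floor,.22),q(A))
s=get_state(); print(s["width"],s["gripper_force"],s["time"])
im,d=vision.grab_frame("wrist");a,_=vision.grab_frame("top");b,ds=vision.grab_frame("scene")
cv2.imwrite("pics/v2.png",np.hstack([cv2.resize(im,(480,300)),cv2.resize(b[90:290,220:420],(300,300))]))
E
```

```text
0.025276815311440902 30.127635598182678 [ 0.48064876 -0.12046325  0.00534839]
0.025091482275337227 29.479292035102844 9.3
```

View pics/v2.png

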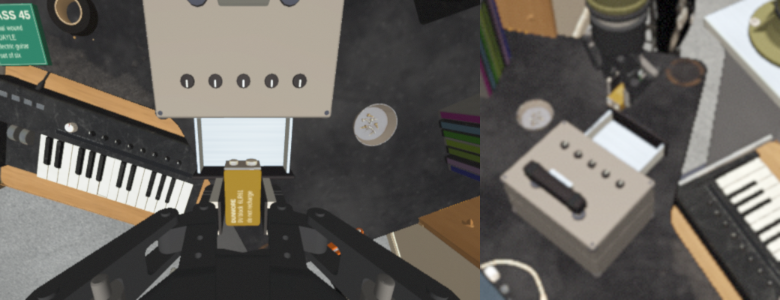

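The battery, at (242,195) in the wrist view, is held square and lines up sideways with the tray at (245,145). I'll lower it and release.

```bash
python3 - <<'E'
from h import *
ctrl.movel(p(floor,.1),max_speed=.12); print(get_state()["contact_force"])
ctrl.ungrasp(); ctrl.pause(.3); ctrl.movel(p(floor,.2)); 
ctrl.movel(p(plate-.06*ax,.2)); 
s=get_state();im,d=vision.grab_frame("wrist")
i=vision.camera_info("wrist");K=np.array(i["mtx"]);H=np.array(i["hand_eye"])
v,u=np.mgrid[0:400,0:640];P=np.stack([(u-K[0,2])/K[0,0]*d,(v-K[1,2])/K[1,1]*d,d],-1)
w,x,y,z=s["eef_rot"];R=Ro.from_quat([x,y,z,w]).as_matrix()
W=(P@H[:3,:3].T+H[:3,3])@R.T+s["tcp_pos"]
m=(d>0)&(W[...,2]>.093)&(W[...,2]<.106)&(np.hypot(W[...,0]-floor[0],W[...,1]-floor[1])<.05);g=W[m]
print(s["time"],len(g))
if len(g)>10: print(cv2.minAreaRect((g[:,:2]*1000).astype(np.float32)),np.median(g,0),floor)
# plate top and grip re-estimates
g=W[(d>0)&(W[...,2]>.113)&(W[...,2]<.121)&((W[...,:2]-plate)@ax<.02)&((W[...,:2]-plate)@ax>-.03)&(abs((W[...,:2]-plate)@ay)<.08)]
print(len(g),cv2.minAreaRect((g[:,:2]*1000).astype(np.float32)) if len(g) else 0)
cv2.imwrite("pics/v3.png",im)
E
```

```text
[ 0.30726111 -0.1153579  -0.70865997]
13.1333 2283
((520.0382080078125, 121.97056579589844), (63.042457580566406, 63.690616607666016), 20.355178833007812) [0.5180161  0.11949344 0.09842271] [0.51317943 0.11939717]
1365 ((479.2070617675781, 104.00320434570312), (6.45973539352417, 130.64755249023438), 20.37056541442871)
```

View pics/v3.png

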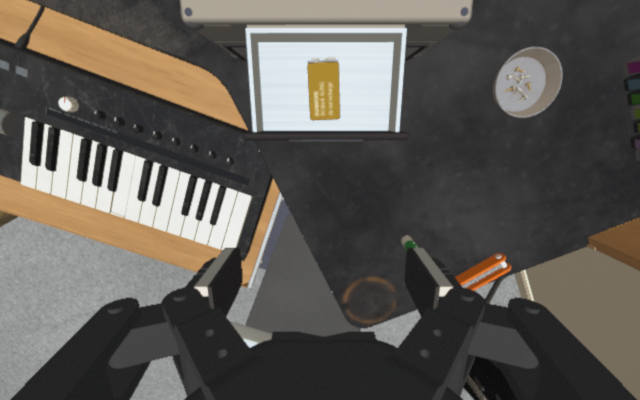

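The battery lies flat in the tray at (323,90). Now I'll push the tray shut.

```bash
python3 - <<'E'
from h import *
pl=np.array([.479,.104])
ctrl.close_gripper(30); ctrl.movel(p(pl-.06*ax,.085)); ctrl.movel(p(pl-.02*ax,.085),max_speed=.1)
f0=np.array(get_state()["contact_force"])[:2]@ax; ctrl.movel(p(pl+.03*ax,.085),max_speed=.06)
print(f0,np.array(get_state()["contact_force"])[:2]@ax)
x=.03
while x<.085:
    x+=.003; ctrl.movel(p(pl+x*ax,.085),max_speed=.05); s=get_state(); f=np.array(s["contact_force"])[:2]@ax
    print(round(x,3),round(f,2),round((s["tcp_pos"][:2]-pl)@ax,4))
    if f-f0<-8: break
print(s["time"])
E
```

```text
0.4331221546807336 -0.5923085177968892
0.033 0.4 0.0331
0.036 0.48 0.0363
0.039 -0.13 0.0393
0.042 0.56 0.0423
0.045 0.34 0.0453
0.048 0.27 0.0484
0.051 -0.07 0.0513
0.054 -0.56 0.0543
0.057 0.77 0.0573
0.06 -0.6 0.0603
0.063 -7.06 0.0609
0.066 -15.16 0.0608
19.4
```

```bash
python3 - <<'E'
from h import *
pl=np.array([.479,.104])
ctrl.movel(p(pl+.02*ax,.085)); ctrl.movel(p(pl+.01*ax,.28),max_speed=.25); ctrl.ungrasp()
ctrl.movep(p(grip-.08*ax,.3),q(A+np.pi/2))
s=get_state();im,d=vision.grab_frame("wrist")
i=vision.camera_info("wrist");K=np.array(i["mtx"]);H=np.array(i["hand_eye"])
v,u=np.mgrid[0:400,0:640];P=np.stack([(u-K[0,2])/K[0,0]*d,(v-K[1,2])/K[1,1]*d,d],-1)
w,x,y,z=s["eef_rot"];R=Ro.from_quat([x,y,z,w]).as_matrix()
W=(P@H[:3,:3].T+H[:3,3])@R.T+s["tcp_pos"]
for lo,hi in((.15,.19),(.1695,.19)):
    g=W[(d>0)&(W[...,2]>lo)&(W[...,2]<hi)&(np.hypot(W[...,0]-grip[0],W[...,1]-grip[1])<.09)]
    print(len(g),cv2.minAreaRect((g[:,:2]*1000).astype(np.float32)) if len(g) else 0)
L=(W[...,:2]-grip)@ax
g=(d>0)&(W[...,2]>.11)&(W[...,2]<.12)&(L<-.1)&(L>-.25); print("plate",g.sum(),np.median(L[g]) if g.any() else 0)
b,_=vision.grab_frame("scene")
cv2.imwrite("pics/v4.png",np.hstack([cv2.resize(im,(480,300)),cv2.resize(b[90:290,220:420],(300,300))]));print(s["time"])
E
```

```text
3287 ((660.6657104492188, 173.58657836914062), (32.46434020996094, 114.17180633544922), 20.528844833374023)
2613 ((660.6984252929688, 173.5749969482422), (31.663835525512695, 113.84363555908203), 20.02631950378418)
plate 505 -0.11933101892371106
22.85
```

View pics/v4.png

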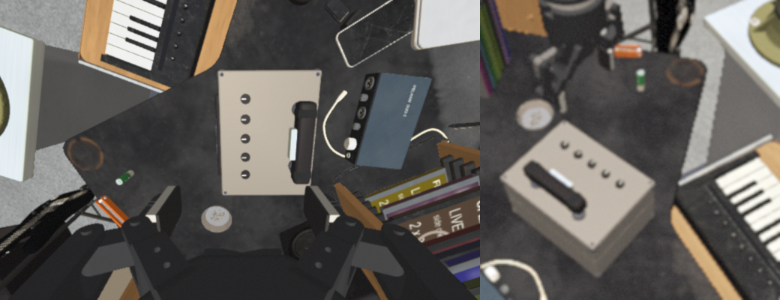

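The tray is shut, and the paddle shows at (293,144) mid-front of the grip. I'll grasp it and draw it up.

```bash
python3 - <<'E'
from h import *
g=np.array([.6607,.1736])
def st(n): s=get_state();print(n,round(s["time"],2),np.round(s["width"],4),np.round(s["gripper_force"],1),np.round(s["contact_force"],1),np.round(s["tcp_pos"],4))
ctrl.movel(p(g,.3)); ctrl.movel(p(g,.142),max_speed=.12); st("down")
ctrl.close_gripper(45); ctrl.pause(.3); st("grip")
if get_state()["width"]<.0275:
    for h in(.01,.03,.06,.09,.097): ctrl.movel(p(g,.142+h),max_speed=.06); st(h)
    b,_=vision.grab_frame("scene");w,_=vision.grab_frame("wrist")
    cv2.imwrite("pics/v5.png",np.hstack([cv2.resize(w,(480,300)),cv2.resize(b[90:290,220:420],(300,300))]))
E
```

```text
down 25.11 0.0852 0.0 [ 0.  -0.3 -0.1] [0.6612 0.1737 0.1429]
grip 25.99 0.0232 50.6 [ 9.6  3.5 -1.2] [0.6638 0.1747 0.1431]
0.01 26.31 0.023 50.6 [ 9.3  3.1 -1.6] [0.6638 0.1748 0.1533]
0.03 26.79 0.023 50.6 [ 9.4  3.  -1.7] [0.6638 0.1747 0.1733]
0.06 27.44 0.0234 50.6 [11.5  3.2 -0.6] [0.6638 0.1747 0.2032]
0.09 28.09 0.0234 50.6 [11.4  3.1 -1.3] [0.6637 0.1748 0.2331]
0.097 28.36 0.0237 50.6 [11.4  3.3 -1.7] [0.6637 0.1748 0.2402]
```

```bash
python3 - <<'E'
from h import *
g=np.array(get_state()["tcp_pos"])[:2]
for h in np.arange(.098,.106,.001):
    ctrl.movel(p(g,.142+h),max_speed=.03); s=get_state(); f=s["contact_force"][2]; print(round(h,3),np.round(f,1),round(s["tcp_pos"][2],4))
    if f<-7: break
ctrl.pause(.5); s=get_state();print(s["time"],s["contact_force"],s["width"],s["tcp_pos"])
b,d=vision.grab_frame("scene");w,_=vision.grab_frame("wrist")
cv2.imwrite("pics/v6.png",np.hstack([cv2.resize(w,(480,300)),cv2.resize(b[90:290,220:420],(300,300))]))
E
```

```text
0.098 -1.3 0.2398
0.099 -2.1 0.241
0.1 -1.3 0.2422
0.101 -4.2 0.2428
0.102 -12.9 0.2428
30.225 [  5.5291204    1.98230233 -14.6336665 ] 0.02331549348574688 [0.66371886 0.17470953 0.24282901]
```

View pics/v6.png

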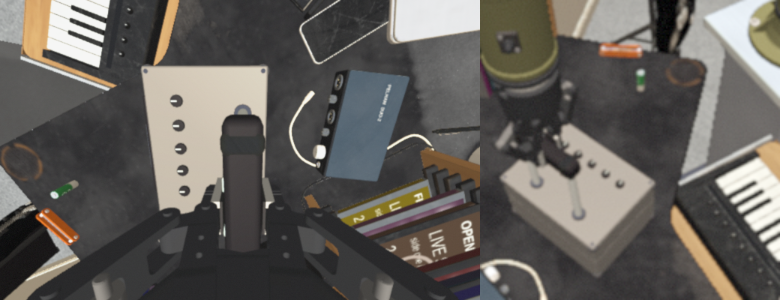

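The handle is fully up: both posts are extended at about (537,183) and (577,213), the arm met the hard stop at 100 mm, and the grip is still held squeezed. I'll hand in.

```bash
python3 -c "
from station import ticket
print(ticket.close_job())"
```

```text
the job is handed in; nothing more can be done
None
```

The battery is in the tray, the tray is shut, and the handle is held squeezed at its second stop; the job is handed in, though no verdict came back.

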